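# Change the label roll in the bench dispenser

### The arm

A 7-joint arm with a two-finger parallel gripper is mounted at the origin on a cart in front of the work surface, level with it; the furniture and walls round the work are solid. World frame = base frame: x ahead of the robot, y to its left, z up, the work surface at z = 0. Lengths are in m, angles in rad, forces in N, time in s.
With the tool pointing down it reaches from about 0.35 to 0.775 m from the base axis. Payload 3.1 kg.
Tool frame: the origin (TCP) lies on the centre line of the jaws, within the pads' length; the fingertips stand 19 mm ahead of it and the grasp point (between the pads) is the TCP (ctrl.tips_ahead is the distance from the TCP to the fingertips, in m); z points along the fingers, y is the line along which they close (so a half turn about z gives the same grasp; the last joint's range is limited). The gripper opens to 85 mm and grips with 20 to 120 N. Pads are 22 mm wide; open, the fingers measure 114 mm over their backs; the gripper's body (76 mm by 85 mm) begins 54 mm behind the grasp point. The pads swing forward as they close: fully open they stand 13 mm farther back than shut.
Start: joints at [-1.249, 0.311, 0.014, 1.512, -0.004, 1.319, -0.027], TCP at [0.196, 0.514, 0.25] pointing down, gripper open.
Joint ranges: [-2.7, 2.7], [-0.3, 1.91], [-1.27, 1.3], [0.12, 2.57], [-1.44, 4.58], [0.2, 2.03], [-3.05, 3.05]. Speed limits (rad/s): [2.79, 2.79, 3.14, 3.14, 3.14, 3.14, 3.14].

### API

Orientations are given as a unit quaternion [w, x, y, z].
In Python, from bench import ctrl gives the robot as it stands.
- The arm moves only by the tool carry_out, never from a script. Its argument "commands" is a list of rows, each a list of 5 numbers: the opening, from 0 (shut) to 1 (fully open), then the shift along the world's x, y, z in m, then the turn about the world's z in degrees. In form: [[hand, x, y, z, twist], ...]. A call has 1 to 12 rows; each row is the pose to reach, as a shift and turn from the pose commanded when the call began; what a row does not reach only later rows make up. A row lasts 1/12 s, in which the tool goes at most 41.7 mm and 7.16 degrees, less where a joint would pass 70% of its speed; a pose out of reach is approached as far as the arm can. A call with a gripper value outside its range is refused whole. The fingers move at their own pace and stop on an object; "squeeze" is the grip in N (left out, the last holds). Time passes only in rows, so rows that repeat a pose let the fingers close. It gives the time, the measured TCP pose, the force, the opening and the grip force at its end, in the units of the state.
- ctrl.get_state(): the state, without advancing time (a new reading comes with each control period).
- ctrl.camera(name): name is "scene" or "top" or "wrist"; returns a dict with "frame" (384x512x3 uint8, red, green, blue), "depth" (384x512 float32, m along the optical axis (not along the pixel's ray), 0 where there is no reading), "vfov" (degrees; the focal length in pixels is half the picture's height over the tangent of half this angle, whatever the lens; pixels are square), "cx", "cy" (the principal point, pixels), "dist_coeffs" ([k1, k2, p1, p2, k3] as OpenCV has them; the pictures are not rectified), "R" (3x3) and "t" (3): a world point X has camera coordinates R X + t; the wrist camera has in their place "tool_from_camera" (4x4, takes a point from camera to tool coordinates, whose origin is the TCP and whose axes are the flange's). Camera axes: x right, y down, z forward; pixel columns grow to the right and rows downward; lengths in m; the calibration is good to about 2 mm. A picture is of the moment at which its call begins: read the wrist's pose just before it.
- ctrl.hand_in(): hands the job in; it is judged then, once.
The state is a dict: "time_s": time; "joints": joint angles; "dq": joint speeds; "effort": joint torques, N m; "eef_pos": TCP position; "ee_rot": TCP orientation; "wrist_force": force on the tool from outside, world axes, zero at the start; "torque": the same for the moment, N m; "opening": finger opening in m; "finger_force": force on a finger pad.
Only numpy, scipy, OpenCV 4.12 (cv2) and the standard library are available. Lean on these libraries where they do the work, as an engineer would, in place of code of your own. Each camera call takes 0.05 s, during which the arm holds its last target. There are 200 camera calls.

### The job

The label roll in the bench dispenser is used up. Pull the spent blue spool up out of its two spring clips and put it in the empty white basket, then press the full label roll down between the clips until both ends have snapped home and it lies level in both cradles, and let go. Use firm, feeling pressure but do not strain the dispenser (no more than about 25 N), and leave the two bottles and the red carton standing where they are.

Things in the scene. Friction and masses are not known exactly. Their poses are not given: they have to be found in the camera images.
- spent_spool: Spent blue label spool, seated in the dispenser. Axis = body y, origin at its middle. 100 mm long: axle 16 mm in diameter, last 7 mm of each end bevelled at 45 degrees to a 2 mm tip; two octagonal flanges (60 mm across flats) 33 mm from the middle; between them a bare brown core 28 mm in diameter, to be gripped across. 50 g.
- new_roll: Full label roll on a blue spool, on the table, axis level at 30 mm. Axis = body y, origin at its middle. 100 mm long: axle 16 mm in diameter, last 7 mm of each end bevelled at 45 degrees to a 2 mm tip; two octagonal flanges (60 mm across flats) 33 mm from the middle; between them white paper 54 mm in diameter, gripped across from above. 130 to 250 g. Fits either way round.
- dispenser: Grey label-roll dispenser, fixed; foot plate 185 x 150 mm, origin under the spool axis, z up, y along that axis. Tear-off bar (35 mm high) at x = -76 mm, clamp block (32 mm high) at x = +88 mm. From the block a springy steel deck, top at 26 mm, reaches forward under the spool. Nothing stands between the cradles above 35 mm: fingers pass in front of and behind the spool.
- deck (a joint): Bend of the springy deck (rad, + = down) about a line 85 mm behind the spool axis: at the axis it gives 1 mm, down or up, for every 2.2 N, stops at 11 mm (0.13 rad), springs back when unloaded. It carries two black V-cradles for the axle (5 mm thick, at y = +-39 mm, tops at 66 mm) and outside them two spring clips.
- seat (a point): Where the middle of a seated spool belongs: on the deck midway between the clips, 62 mm above the table when the deck is unloaded; y = spool axis; moves with the deck. Pressed in, a spool meets the clips 8 mm above it, needs most force about 5 mm above it, then snaps down. As the deck yields meanwhile, the tool must go some mm beyond the rest height.
- clip_left (a joint): Bend of the spring-steel leaf clip on the dispenser's +y side (22 mm wide, at y = 53 mm, top 72 mm above the table): 0 closed, up to 0.06 rad while a tip passes its lip. The lip lies 49 mm from the middle, just over the axis, flared above. To spread both takes 10 to 18 N in or out (friction varies); then the force drops by a third or more. The ends may snap one after the other.
- clip_right (a joint): The same for the clip on the -y side (y = -53 mm).
- basket: Empty white perforated basket, fixed: 225 mm (its x) by 310 mm (its y) by 80 mm high, inside about 200 x 285 mm, floor 2 mm thick; origin under its middle.
- white_bottle: White bottle with blue cap, 52 mm in diameter, 80 mm high, loose; origin under its middle. Bystander.
- amber_bottle: Amber bottle, 44 mm in diameter, 85 mm high, loose; origin under its middle. Bystander.
- red_carton: Red and white carton, 56 x 120 x 42 mm, loose; origin under its middle. Bystander.

How it is judged:
By the outcome, as a careful person would: the job done as asked, in the order asked, and still so for the second after the job is handed in, with the robot touching nothing.
It also fails if it takes over 58 s, if anything falls off the work surface, if the arm or the gripper's body presses on something with over 40 N, if the wrist force passes 120 N, or if a joint passes its speed limit or range.

## Working session

There is one attempt and no reset: what is moved stays moved. The work goes in short steps, Python scripts to look and compute and a tool call to move; the robot and the scene stay as the last step left them, time stands still between calls to the robot, and variables do not carry over. Pictures are saved under pics/ and viewed, at most 10 in all, crops included, and the job is handed in when it is done.

Besides the shell and the picture viewer there is one more tool, called as name([rows], argument=value, ...), one row to a line, values as JSON. carry_out: Moves the arm, as the interface text tells. Its arguments: {"type":"object","properties":{"commands":{"type":"array"},"squeeze":{"type":"number"}},"required":["commands"]}

```bash
mkdir -p pics; ls; cat > h.py <<'E'
import numpy as np, cv2
from bench import ctrl
def K(c):
    f=c["frame"].shape[0]/2/np.tan(np.radians(c["vfov"])/2)
    return np.array([[f,0,c["cx"]],[0,f,c["cy"]],[0,0,1.]])
def pose(c,st=None):
    if "R" in c: return np.array(c["R"]),np.array(c["t"])
    w,x,y,z=st["ee_rot"]
    from scipy.spatial.transform import Rotation as Ro
    T=np.eye(4);T[:3,:3]=Ro.from_quat([x,y,z,w]).as_matrix();T[:3,3]=st["eef_pos"]
    M=np.linalg.inv(T@np.array(c["tool_from_camera"]));return M[:3,:3],M[:3,3]
def rays(c,px,st=None):
    R,t=pose(c,st);p=cv2.undistortPoints(np.float64(px).reshape(-1,1,2),K(c),np.array(c["dist_coeffs"])).reshape(-1,2)
    return -R.T@t, np.c_[p,np.ones(len(p))]@R
def on_plane(c,px,z,st=None):
    o,d=rays(c,px,st);return o+d*((z-o[2])/d[:,2])[:,None]
def cloud(c,st=None):
    h,w=c["depth"].shape;u,v=np.meshgrid(np.arange(w),np.arange(h))
    o,d=rays(c,np.c_[u.ravel(),v.ravel()],st)
    return (o+d*c["depth"].reshape(-1,1)).reshape(h,w,3)
def save(c,n): cv2.imwrite("pics/"+n+".png",c["frame"][...,::-1])
E
python3 - <<'E'
from h import *
import pickle
s=ctrl.get_state();print({k:np.round(v,3) for k,v in s.items()})
d={}
for n in("scene","top"):
    c=ctrl.camera(n);d[n]=c
    print(n,c["vfov"],c["cx"],c["cy"],c["dist_coeffs"],pose(c)[0].T@-pose(c)[1])
pickle.dump(d,open("a.pkl","wb"))
cv2.imwrite("pics/a.png",np.vstack([d["scene"]["frame"],d["top"]["frame"]])[...,::-1][:, :, :] if 0 else np.hstack([cv2.resize(d[n]["frame"],(400,300)) for n in d])[...,::-1])
save(d["top"],"top")
E
```

```text
pics
{'time_s': np.float64(0.0), 'joints': array([-1.249,  0.312,  0.014,  1.513, -0.004,  1.319, -0.027]), 'dq': array([ 0.   ,  0.   ,  0.   , -0.001, -0.001,  0.002, -0.   ]), 'effort': array([ 0.0000e+00, -3.7991e+01,  1.4700e-01, -2.3059e+01,  1.3000e-02,
        1.3000e-02,  0.0000e+00]), 'eef_pos': array([0.195, 0.513, 0.249]), 'ee_rot': array([-0.   ,  0.181,  0.984, -0.001]), 'wrist_force': array([-0.307, -0.251,  0.419]), 'torque': array([ 0.027, -0.018,  0.027]), 'finger_force': np.float64(0.0), 'opening': np.float64(0.085)}
scene 49.55976452968217 254.64527197403055 194.76328259906637 [-0.05353761  0.          0.          0.          0.        ] [-0.05252118 -0.34313934  0.74759138]
top 50.270075383603846 258.28863111494223 192.73979068426922 [-0.06616524  0.          0.          0.          0.        ] [0.47967759 0.10370659 1.04148563]
```

View pics/top.png

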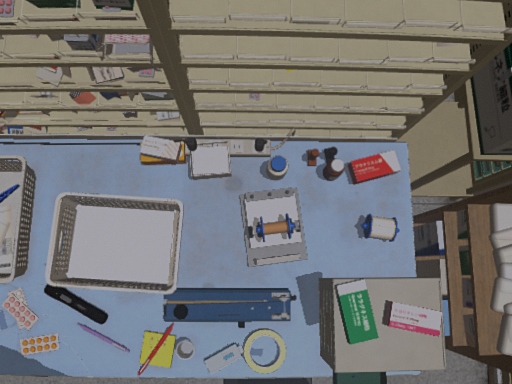

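View pics/a.png

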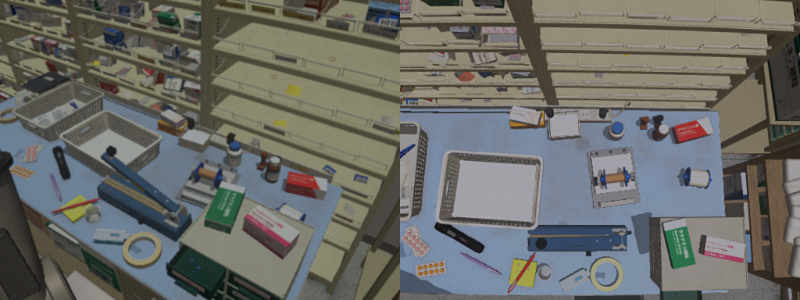

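The top view shows the spent spool at about (276,228), the new roll at (380,227), the basket at (117,243), a tall drawer cabinet at the lower right and a stapler in front of the dispenser.

```bash
python3 - <<'E'
from h import *
import pickle
d=pickle.load(open("a.pkl","rb"));c=d["top"];P=cloud(c)
hsv=cv2.cvtColor(c["frame"],cv2.COLOR_RGB2HSV)
blue=cv2.inRange(hsv,(105,130,30),(125,255,255))
for n,(u0,v0,u1,v1),zt,zax in(("spent",(245,208,308,250),.062,.062),("new",(350,205,405,250),.03,.03)):
    m=np.zeros_like(blue);m[v0:v1,u0:u1]=blue[v0:v1,u0:u1]
    k,l,st,ce=cv2.connectedComponentsWithStats(m)
    for i in range(1,k):
        if st[i,4]>12:
            q=P[l==i];q=q[q[:,2]>0];print(n,ce[i].round(1),st[i],"mean",q.mean(0).round(4),"zmax",np.percentile(q[:,2],95).round(3),"plane",on_plane(c,ce[i],zt)[0].round(4))
or_=cv2.inRange(hsv,(5,80,60),(22,255,255));or_[:208]=0;or_[250:]=0;or_[:,:245]=0;or_[:,308:]=0
k,l,st,ce=cv2.connectedComponentsWithStats(or_);i=1+st[1:,4].argmax();q=P[l==i];print("core",ce[i],st[i],q.mean(0),np.percentile(q[:,2],[5,50,95]),on_plane(c,ce[i],.074))
z=P[...,2]
x=P[205:250,360:402].reshape(-1,3);x=x[(x[:,2]>.045)&(x[:,2]<.07)];print("paper top",x.mean(0),len(x))
for n,px in dict(basketc=(117,243),b1=(57,195),b2=(183,203),b3=(178,296),b4=(50,287),stap=(230,305),cab=(390,300),wb=(278,163),ab=(333,167),rc=(374,166)).items():
    print(n,P[px[1],px[0]].round(3))
# max heights around
print("stapler max z",np.percentile(z[290:322,165:298],99),"cabinet",np.percentile(z[280:365,325:440],99),"shelf edge",P[140,250],P[130,380])
big=cv2.resize(c["frame"][130:330,230:450],None,fx=3.5,fy=3,interpolation=cv2.INTER_CUBIC);cv2.imwrite("pics/crop.png",big[...,::-1])
E
```

```text
spent [290.1 226.1] [287 216   8  21  58] mean [ 0.5807 -0.0084  0.0783] zmax 0.093 plane [ 0.5824 -0.0103  0.062 ]
spent [260.3 228.8] [256 218   8  21  57] mean [0.5744 0.0621 0.0743] zmax 0.093 plane [0.5756 0.0616 0.062 ]
new [370.  225.6] [368 214   4  24  30] mean [ 0.5847 -0.2086  0.0546] zmax 0.061 plane [ 0.5873 -0.2164  0.03  ]
new [364.8 225.4] [361 223   8   6  34] mean [ 0.5873 -0.201   0.0364] zmax 0.042 plane [ 0.588  -0.2029  0.03  ]
new [396.8 229.6] [396 227   3   6  13] mean [ 0.5749 -0.2758  0.0541] zmax 0.062 plane [ 0.5773 -0.2851  0.03  ]
core [275.575      227.27083333] [264 221  24  13 240] [0.5773531  0.02636216 0.08132589] [0.06818872 0.07374825 0.07722047] [[0.57810357 0.02583165 0.074     ]]
paper top [ 0.58129487 -0.24091914  0.05378432] 518
basketc [0.543 0.421 0.001]
b1 [0.665 0.584 0.001]
b2 [ 0.647  0.258 -0.001]
b3 [0.417 0.255 0.052]
b4 [0.434 0.568 0.032]
stap [0.403 0.13  0.126]
cab [ 0.415 -0.208  0.171]
wb [0.734 0.019 0.079]
ab [ 0.724 -0.114  0.087]
rc [ 0.739 -0.231  0.041]
stapler max z 0.2028934404483818 cabinet 0.219589997622978 shelf edge [0.80737635 0.08672637 0.03119292] [ 0.96205621 -0.37784943 -0.31043036]
```

View pics/crop.png

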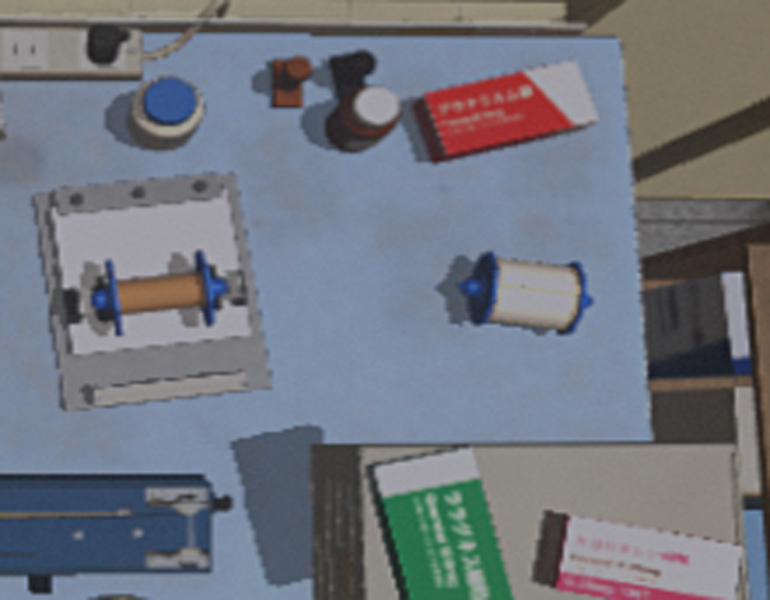

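Spool is at about (0.578, 0.026), axis yaw 5.4°. The roll is at about (0.581, -0.241), yaw 7.5°. Heights and sizes agree with the data, so I'm moving above the spool.

carry_out([
  [1,0.03,-0.02,0.01,-7],
  [1,0.06,-0.04,0.02,-14],
  [1,0.09,-0.06,0.02,-21],
  [1,0.12,-0.08,0.02,-28],
  [1,0.15,-0.11,0.02,-35],
  [1,0.18,-0.14,0.02,-42],
  [1,0.2,-0.17,0.02,-49],
  [1,0.22,-0.2,0.02,-56],
  [1,0.24,-0.23,0.02,-63],
  [1,0.26,-0.26,0.01,-64],
  [1,0.28,-0.29,0,-64],
  [1,0.3,-0.32,0,-64],
])

```text
time_s: 1.1
eef_pos: [0.4948, 0.1921, 0.248]
ee_rot: [-0.001, 0.674, 0.738, -0.002]
wrist_force: [0.1, 0.2, -0.8]
opening: 0.0854
finger_force: 0.0
```

carry_out([
  [1,0.015,-0.03,-0.01,0],
  [1,0.03,-0.06,-0.02,0],
  [1,0.045,-0.09,-0.03,0],
  [1,0.06,-0.12,-0.04,0],
  [1,0.07,-0.145,-0.05,0],
  [1,0.082,-0.168,-0.05,0],
  [1,0.082,-0.168,-0.05,0],
  [1,0.082,-0.168,-0.05,0],
])

```text
time_s: 1.77
eef_pos: [0.5776, 0.0235, 0.1996]
ee_rot: [-0.0, 0.676, 0.737, -0.001]
wrist_force: [0.1, 0.7, -0.6]
opening: 0.0849
finger_force: 0.0
```

```bash
python3 - <<'E'
from h import *
import pickle
s=ctrl.get_state();c=ctrl.camera("wrist");pickle.dump((s,c),open("w1.pkl","wb"));save(c,"w1")
print(np.round(s["eef_pos"],4),np.round(s["ee_rot"],4),s["time_s"],np.round(s["joints"],2),np.round(s["wrist_force"],2))
from scipy.spatial.transform import Rotation as Ro
R=Ro.from_quat(np.roll(s["ee_rot"],-1)).as_matrix();print("tool y yaw",np.degrees(np.arctan2(R[1,1],R[0,1])))
E
```

```text
[0.5776 0.0235 0.1996] [-0.      0.6762  0.7367 -0.0009] 1.7667 [-0.42  0.43  0.49  1.53 -0.21  1.24  0.19] [ 0.09  0.71 -0.6 ]
tool y yaw 4.898634373173352
```

View pics/w1.png

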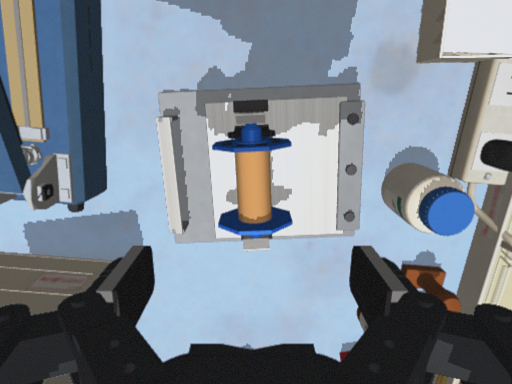

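The wrist view shows the spool seated: core at (253,185), flanges at (251,145) and (255,221). It also shows the tear bar at left (175,175) and the clamp block at right (351,165).

```bash
cat >> h.py <<'E'
def core_line(c,st,roi,lo,hi,zax,r):
    """per image row, mid of mask on plane of the axis -> line fit; u,v roi"""
    hsv=cv2.cvtColor(c["frame"],cv2.COLOR_RGB2HSV);u0,v0,u1,v1=roi
    m=cv2.inRange(hsv,lo,hi)[v0:v1,u0:u1]
    n,l,stt,ce=cv2.connectedComponentsWithStats(m);m=l==1+stt[1:,4].argmax()
    A=[];W=[]
    for v in np.where(m.sum(1)>.6*m.sum(1).max())[0]:
        u=np.where(m[v])[0];p=on_plane(c,[(u0+u[0]-.5,v0+v),(u0+u[-1]+.5,v0+v)],zax,st);A.append(p.mean(0));W.append(np.linalg.norm(p[1]-p[0]))
    A=np.array(A);k=np.polyfit(A[:,1],A[:,0],1)
    return k,np.degrees(-np.arctan(k[0])),A[[0,-1]],np.mean(W)
E
python3 - <<'E'
from h import *
import pickle
s,c=pickle.load(open("w1.pkl","rb"))
k,a,e,w=core_line(c,s,(225,120,285,250),(5,80,40),(22,255,255),.062,.014)
print("core line yaw",a,"ends",e.round(4),"width",w)
hsv=cv2.cvtColor(c["frame"],cv2.COLOR_RGB2HSV)
b=cv2.inRange(hsv,(105,130,30),(125,255,255));m=np.zeros_like(b);m[115:250,205:305]=b[115:250,205:305]
n,l,st,ce=cv2.connectedComponentsWithStats(m);P=cloud(c,s)
for i in range(1,n):
    if st[i,4]>50:
        q=P[l==i];print(st[i],ce[i],q[q[:,2]>.085][:,:].mean(0).round(4), np.percentile(q[:,2],98))
ys=[on_plane(c,[(253,v)],.062,s)[0,1] for v in (150,215)];y=np.mean(e[:,1]);
for y in(.02,.026,.03): print(y,np.polyval(k,y))
E
```

```text
core line yaw 6.555507613626777 ends [[ 0.58    0.0518  0.062 ]
 [ 0.5823 -0.0066  0.062 ]] width 0.026808328676137493
[ 213  124   78   28 1035] [251.07342995 141.02801932] [0.5753 0.0591 0.0941] 0.09230705154642663
[ 219  208   73   30 1126] [254.93428064 223.6731794 ] [ 0.5832 -0.0026  0.0927] 0.09229830397092344
0.02 0.5800639996295779
0.026 0.5793744971271066
0.03 0.5789148287921259
```

carry_out([
  [1,0.0015,0.003,-0.03,0.6],
  [1,0.0015,0.003,-0.06,0.6],
  [1,0.0015,0.003,-0.085,0.6],
  [1,0.0015,0.003,-0.11,0.6],
  [1,0.0015,0.003,-0.127,0.6],
  [1,0.0015,0.003,-0.137,0.6],
  [1,0.0015,0.003,-0.137,0.6],
])

```text
time_s: 2.4
eef_pos: [0.5769, 0.0312, 0.0609]
ee_rot: [-0.002, 0.67, 0.743, -0.002]
wrist_force: [-0.4, 0.4, 0.8]
opening: 0.0856
finger_force: 0.0
```

carry_out([
  [0.2,0,0,0,0],
  [0.2,0,0,0,0],
  [0.2,0,0,0,0],
  [0.2,0,0,0,0],
  [0.2,0,0,0,0],
  [0.2,0,0,0,0],
  [0.2,0,0,0,0],
  [0.2,0,0,0,0],
  [0.2,0,0,0,0],
  [0.2,0,0,0,0],
], squeeze=50)

```text
time_s: 3.23
eef_pos: [0.5783, 0.0288, 0.0633]
ee_rot: [-0.001, 0.671, 0.742, -0.001]
wrist_force: [-5.2, -1.2, 4.4]
opening: 0.0266
finger_force: 49.2
```

carry_out([
  [0.1,0,0,0.002,0],
  [0.1,0,0,0.004,0],
  [0.1,0,0,0.006,0],
  [0.1,0,0,0.008,0],
  [0.1,0,0,0.01,0],
])

```text
time_s: 3.65
eef_pos: [0.5791, 0.0293, 0.0718]
ee_rot: [0.0, 0.671, 0.742, -0.0]
wrist_force: [3.2, -0.6, -14.1]
opening: 0.0264
finger_force: 49.8
```

carry_out([
  [0.1,0,0,0.001,0],
  [0.1,0,0,0.002,0],
  [0.1,0,0,0.003,0],
  [0.1,0,0,0.004,0],
  [0.1,0,0,0.005,0],
])

```text
time_s: 4.07
eef_pos: [0.5806, 0.029, 0.0802]
ee_rot: [0.001, 0.671, 0.742, 0.001]
wrist_force: [-0.1, -0.9, -0.4]
opening: 0.0261
finger_force: 50.9
```

carry_out([
  [0.1,0,0,0.03,0],
  [0.1,0,0,0.06,0],
  [0.1,0,0,0.09,0],
  [0.1,-0.003,0.03,0.11,0],
  [0.1,-0.006,0.065,0.11,0],
  [0.1,-0.01,0.1,0.11,0],
  [0.1,-0.014,0.135,0.11,0],
  [0.1,-0.018,0.17,0.11,0],
  [0.1,-0.022,0.205,0.11,0],
  [0.1,-0.026,0.24,0.11,0],
  [0.1,-0.03,0.275,0.11,0],
  [0.1,-0.035,0.31,0.11,0],
])

```text
time_s: 5.07
eef_pos: [0.5443, 0.3408, 0.1898]
ee_rot: [0.0, 0.671, 0.742, 0.001]
wrist_force: [0.5, -0.3, -1.2]
opening: 0.0265
finger_force: 50.9
```

carry_out([
  [0.1,0,0.03,0,0],
  [0.1,0,0.06,0,0],
  [0.1,0,0.075,0,0],
  [0.1,0,0.075,0,0],
])

```text
time_s: 5.4
eef_pos: [0.5419, 0.4208, 0.1887]
ee_rot: [-0.002, 0.668, 0.744, 0.002]
wrist_force: [-0.3, 0.5, -1.2]
opening: 0.0264
finger_force: 50.9
```

```bash
python3 - <<'E'
from h import *
s=ctrl.get_state();c=ctrl.camera("top");save(c,"top2");P=cloud(c)
print(s["eef_pos"],s["time_s"],s["opening"])
z=P[...,2];m=(z>.065)&(z<.095)&(P[...,0]>.38)&(P[...,0]<.72)&(P[...,1]>.23)&(P[...,1]<.62)
print("rim bounds",np.percentile(P[m][:,:2],[1,50,99],axis=0),m.sum())
box=cv2.minAreaRect(np.float32(P[m][:,:2]));print(box)
E
```

```text
[0.54188334 0.42076666 0.18869605] 5.4 0.026443502640110483
rim bounds [[0.42751052 0.24732462]
 [0.51872437 0.39074097]
 [0.65683324 0.55647902]] 1846
((0.5418968200683594, 0.40361011028289795), (0.30808839201927185, 0.22344309091567993), 86.74369812011719)
```

View pics/top2.png

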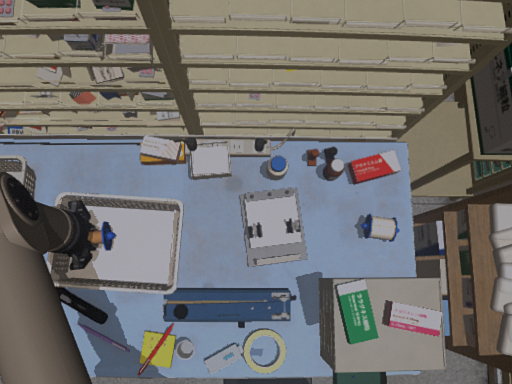

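The dispenser is empty, with its clips at (252,230) and (292,226). The spool hangs in the gripper over the basket at (100,237). Lowering it now.

carry_out([
  [0.1,0,-0.01,-0.03,0],
  [0.1,0,-0.015,-0.06,0],
  [0.1,0,-0.015,-0.09,0],
  [0.1,0,-0.015,-0.115,0],
  [0.1,0,-0.015,-0.135,0],
  [0.1,0,-0.015,-0.145,0],
  [0.1,0,-0.015,-0.149,0],
  [0.1,0,-0.015,-0.149,0],
])

```text
time_s: 6.12
eef_pos: [0.5447, 0.3977, 0.0394]
ee_rot: [0.0, 0.671, 0.741, -0.0]
wrist_force: [0.1, 0.2, -0.2]
opening: 0.0264
finger_force: 51.0
```

carry_out([
  [0.6,0,0,0,0],
  [0.8,0,0,0,0],
  [0.8,0,0,0,0],
  [0.8,0,0,0,0],
  [0.8,0,0,0,0],
  [0.8,0,0,0.02,0],
  [0.8,0,0,0.05,0],
  [0.8,0,0,0.09,0],
  [1,0,0,0.13,0],
  [1,0,0,0.16,0],
  [1,0,0,0.16,0],
])

```text
time_s: 7.03
eef_pos: [0.5483, 0.4012, 0.209]
ee_rot: [0.002, 0.671, 0.742, 0.008]
wrist_force: [0.5, 0.5, 1.1]
opening: 0.0853
finger_force: 0.0
```

carry_out([
  [1,0,-0.03,0,0],
  [1,0.003,-0.07,0,0],
  [1,0.006,-0.11,0,0],
  [1,0.01,-0.15,0,0],
  [1,0.013,-0.19,0,0],
  [1,0.016,-0.23,0,0],
  [1,0.02,-0.27,0,0],
  [1,0.023,-0.31,0,0],
  [1,0.026,-0.35,0,0],
  [1,0.03,-0.39,0,0],
  [1,0.033,-0.43,0,0],
  [1,0.034,-0.46,0,0],
])

```text
time_s: 8.03
eef_pos: [0.5779, -0.0658, 0.1997]
ee_rot: [0.001, 0.672, 0.74, -0.001]
wrist_force: [1.0, -0.7, 0.2]
opening: 0.0855
finger_force: 0.0
```

carry_out([
  [1,0,-0.035,0,1],
  [1,0,-0.07,0,2],
  [1,0,-0.11,0,2],
  [1,0,-0.145,0,2],
  [1,0,-0.17,0,2],
  [1,0,-0.182,0,2],
  [1,0,-0.182,0,2],
  [1,0,-0.182,0,2],
])

```text
time_s: 8.7
eef_pos: [0.5784, -0.2418, 0.1991]
ee_rot: [-0.001, 0.658, 0.753, 0.001]
wrist_force: [-0.4, 1.4, 0.5]
opening: 0.0854
finger_force: 0.0
```

```bash
python3 - <<'E'
from h import *
import pickle
s=ctrl.get_state();c=ctrl.camera("wrist");pickle.dump((s,c),open("w2.pkl","wb"));save(c,"w2")
print(np.round(s["eef_pos"],4),np.round(s["ee_rot"],4),s["time_s"],np.round(s["joints"],2),np.round(s["wrist_force"],2))
from scipy.spatial.transform import Rotation as Ro
R=Ro.from_quat(np.roll(s["ee_rot"],-1)).as_matrix();print("tool y yaw",np.degrees(np.arctan2(R[1,1],R[0,1])))
P=cloud(c,s)
q=P.reshape(-1,3);q=q[(q[:,2]>.045)&(q[:,2]<.07)&(abs(q[:,0]-.58)<.05)&(abs(q[:,1]+.24)<.07)];print("top pts",q.mean(0),len(q))
f=q[q[:,2]>.0565]
for g in (f[f[:,1]>-.24],f[f[:,1]<-.24]): print("flange",g.mean(0),len(g))
t=q[(q[:,2]>.0545-.002)&(abs(q[:,1]+.24)<.025)];k=np.polyfit(t[:,1],t[:,0],1);print("paper crest yaw",np.degrees(-np.arctan(k[0])),np.polyval(k,-.241),len(t))
c=ctrl.camera("top");P=cloud(c);pickle.dump(c,open("t3.pkl","wb"))
q=P.reshape(-1,3);q=q[(q[:,2]>.015)&(q[:,2]<.09)&(abs(q[:,0]-.545)<.09)&(abs(q[:,1]-.4)<.12)];print("basket contents",q.mean(0),len(q),q[:,2].max())
E
```

```text
[ 0.5784 -0.2418  0.1991] [-6.000e-04  6.576e-01  7.534e-01  7.000e-04] 8.7 [ 0.03  0.54  0.54  1.38 -0.28  1.3   0.71] [-0.39  1.42  0.47]
tool y yaw 7.766011161957217
top pts [ 0.58206361 -0.24024227  0.05398483] 4229
flange [ 0.58551508 -0.22086388  0.05792735] 588
flange [ 0.58006188 -0.25994931  0.05783169] 609
paper crest yaw -7.597069973520649 0.5825351840346604 2088
basket contents [0.56756015 0.3778677  0.0419306 ] 757 0.07618952941615509
```

View pics/w2.png

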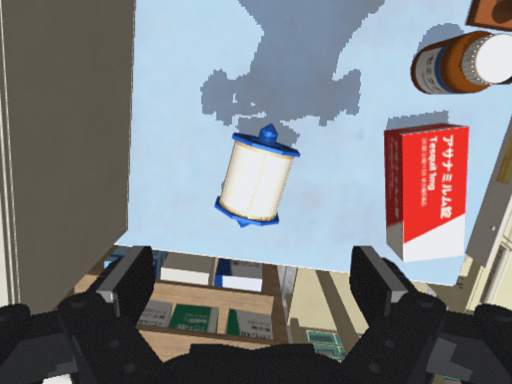

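The roll lies with its axis tips at (269,130) and (243,226), so its yaw is about -7.5°; I had the sign wrong before. I'll turn the gripper about -15° and descend.

carry_out([
  [1,0.004,0.0015,0,-7],
  [1,0.004,0.0015,-0.03,-14],
  [1,0.004,0.0015,-0.06,-15.3],
  [1,0.004,0.0015,-0.09,-15.3],
  [1,0.004,0.0015,-0.12,-15.3],
  [1,0.004,0.0015,-0.145,-15.3],
  [1,0.004,0.0015,-0.16,-15.3],
  [1,0.004,0.0015,-0.168,-15.3],
  [1,0.004,0.0015,-0.168,-15.3],
  [1,0.004,0.0015,-0.168,-15.3],
])

```text
time_s: 9.63
eef_pos: [0.5831, -0.2399, 0.0318]
ee_rot: [0.0, 0.751, 0.66, 0.0]
wrist_force: [0.5, -0.4, 0.7]
opening: 0.0855
finger_force: 0.0
```

carry_out([
  [0.4,0,0,0,0],
  [0.4,0,0,0,0],
  [0.4,0,0,0,0],
  [0.4,0,0,0,0],
  [0.4,0,0,0,0],
  [0.4,0,0,0,0],
  [0.4,0,0,0,0],
  [0.4,0,0,0,0],
], squeeze=70)

```text
time_s: 10.3
eef_pos: [0.5833, -0.242, 0.0334]
ee_rot: [0.001, 0.752, 0.659, 0.001]
wrist_force: [-0.9, 0.9, 5.8]
opening: 0.0521
finger_force: 73.5
```

carry_out([
  [0.4,0,0,0.03,0],
  [0.4,0,0,0.06,0],
  [0.4,0,0,0.09,0],
  [0.4,0,0,0.11,0],
  [0.4,0,0,0.11,0],
  [0.4,0,0,0.11,0],
])

```text
time_s: 10.8
eef_pos: [0.5826, -0.2418, 0.1422]
ee_rot: [0.001, 0.752, 0.659, 0.001]
wrist_force: [0.4, 0.1, -2.5]
opening: 0.0522
finger_force: 74.6
```

carry_out([
  [0.4,0,0.02,0.02,0],
  [0.4,0,0.05,0.04,4],
  [0.4,0,0.09,0.058,8],
  [0.4,0,0.12,0.058,12],
  [0.4,-0.003,0.15,0.058,13.2],
  [0.4,-0.003,0.18,0.058,13.2],
  [0.4,-0.003,0.2,0.058,13.2],
  [0.4,-0.003,0.21,0.058,13.2],
  [0.4,-0.003,0.21,0.058,13.2],
  [0.4,-0.003,0.21,0.058,13.2],
  [0.4,-0.003,0.21,0.058,13.2],
])

```text
time_s: 11.72
eef_pos: [0.5786, -0.0346, 0.1986]
ee_rot: [0.0, 0.673, 0.74, -0.001]
wrist_force: [0.2, -1.0, -2.6]
opening: 0.0519
finger_force: 74.6
```

```bash
python3 - <<'E'
from h import *
import pickle
s=ctrl.get_state();c=ctrl.camera("wrist");pickle.dump((s,c),open("w3.pkl","wb"))
print(np.round(s["eef_pos"],4),np.round(s["ee_rot"],4),s["time_s"],np.round(s["wrist_force"],2),s["opening"])
from scipy.spatial.transform import Rotation as Ro
R=Ro.from_quat(np.roll(s["ee_rot"],-1)).as_matrix();print("tool y yaw",np.degrees(np.arctan2(R[1,1],R[0,1])))
cv2.imwrite("pics/w3.png",cv2.resize(c["frame"],(768,576),interpolation=cv2.INTER_CUBIC)[...,::-1])
E
```

```text
[ 0.5786 -0.0346  0.1986] [ 4.000e-04  6.727e-01  7.399e-01 -1.400e-03] 11.7167 [ 0.18 -1.05 -2.61] 0.05190701873278792
tool y yaw 5.4520694847712
```

View pics/w3.png

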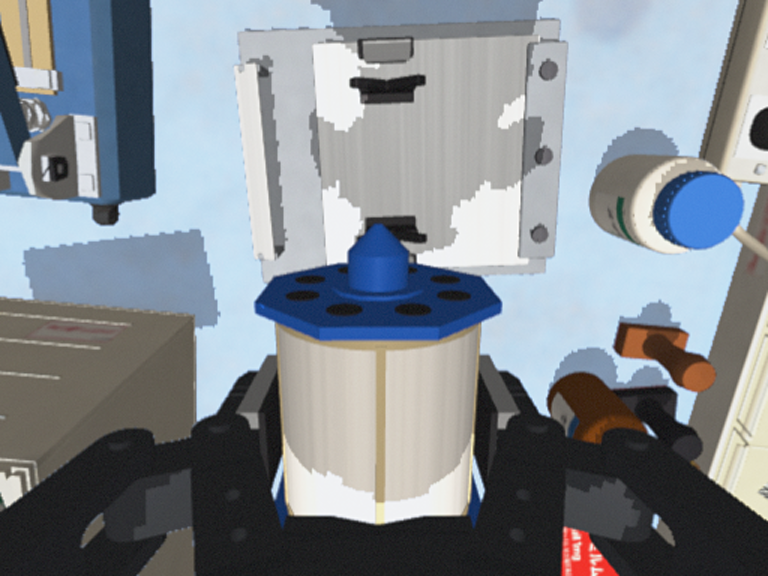

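The roll is level in the gripper, with its tip at full-resolution (252,152). The far cradle is at (258,53), the near one at (262,148), and the far clip at (257,32).

```bash
python3 - <<'E'
from h import *
import pickle
s,c=pickle.load(open("w3.pkl","rb"));P=cloud(c,s)
g=c["frame"].max(2)
th=np.radians(5.6);ax=np.array([-np.sin(th),np.cos(th)]);xx=np.array([np.cos(th),np.sin(th)]);C=np.array([.579,.0265])
# dark cradles
for nm,(u0,v0,u1,v1) in(("far",(225,45,292,72)),("near",(225,140,292,165))):
    m=np.zeros_like(g);m[v0:v1,u0:u1]=(g[v0:v1,u0:u1]<60)*255
    n,l,st,ce=cv2.connectedComponentsWithStats(m);i=1+st[1:,4].argmax();print(nm,st[i])
    q=P[l==i];z=q[:,2];print(" z pct",np.percentile(z,[5,50,95]).round(4))
    q=q[z>.060];loc=(q[:,:2]-C)@np.c_[xx,ax];print("  local x",np.percentile(loc[:,0],[2,50,98]).round(4),"y",np.percentile(loc[:,1],[2,50,98]).round(4))
# clip tops
m=(P[...,2]>.0695)&(P[...,2]<.0745)&(abs(P[...,0]-.58)<.03)&(P[...,1]>.06)&(P[...,1]<.1)
q=P[m];loc=(q[:,:2]-C)@np.c_[xx,ax];print("clip far",len(q),np.percentile(loc,[2,50,98],axis=0).round(4))
# top cam, empty dispenser
for nm in("t3.pkl",):
    t=pickle.load(open(nm,"rb"));Q=cloud(t).reshape(-1,3);loc=(Q[:,:2]-C)@np.c_[xx,ax]
    for sgn in(1,-1):
        k=(Q[:,2]>.050)&(Q[:,2]<.08)&(abs(loc[:,0])<.03)&(sgn*loc[:,1]>.03)&(sgn*loc[:,1]<.07)
        print("top",sgn,k.sum(),np.percentile(loc[k],[3,50,97],axis=0).round(4).tolist(),loc[k].mean(0))
# block and bar
L=(P[...,:2]-C)@np.c_[xx,ax]
for nm,xc,h in(("bar",-.076,.035),("block",.088,.032)):
    k=(abs(P[...,2]-h)<.003)&(abs(L[...,0]-xc)<.02)&(abs(L[...,1])<.1);print(nm,k.sum(),np.percentile(L[k],[2,50,98],axis=0).round(4).tolist())
# roll in the hand, flange & tip relative to TCP in dispenser axes
T=(P[...,:2]-np.array(s["eef_pos"][:2]))@np.c_[xx,ax]
hsv=cv2.cvtColor(c["frame"],cv2.COLOR_RGB2HSV);b=cv2.inRange(hsv,(105,130,30),(125,255,255));b[:145]=0;b[228:]=0;b[:,:165]=0;b[:,340:]=0
k=b>0;zz=P[...,2]-s["eef_pos"][2]
print("all blue T y",np.percentile(T[k][:,1],[1,50,99]).round(4))
kf=k&(abs(T[...,1]-.035)<.003)&(zz<.04);print("flange face",kf.sum(),"x",T[kf][:,0].min(),T[kf][:,0].max(),T[kf][:,1].mean(),"z",zz[kf].min(),zz[kf].max())
ka=k&(T[...,1]>.0385);print("axle",ka.sum(),"x",np.percentile(T[ka][:,0],[2,50,98]).round(4),"y",T[ka][:,1].max(),"z top",np.percentile(zz[ka],[2,98]))
kt=T[ka];tip=kt[kt[:,1]>np.percentile(kt[:,1],97)];print("tip",tip.mean(0),zz[ka][kt[:,1]>np.percentile(kt[:,1],97)].mean())
E
```

```text
far [234  50  49  19 599]
 z pct [0.0282 0.0522 0.0647]
  local x [-0.0183  0.008   0.0166] y [0.0097 0.0388 0.0414]
near [244 145  40  17 365]
 z pct [0.0279 0.0353 0.0638]
  local x [-0.0035  0.015   0.0191] y [-0.0397 -0.0376  0.0038]
clip far 237 [[-0.0121  0.0506]
 [-0.0011  0.0534]
 [ 0.0092  0.0557]]
top 1 61 [[-0.0171, 0.0366], [0.0002, 0.0477], [0.0145, 0.0546]] [-0.00070165  0.04524513]
top -1 65 [[-0.0145, -0.0556], [0.0022, -0.0487], [0.0168, -0.0376]] [ 0.00178632 -0.04620033]
bar 1101 [[-0.0788, -0.0543], [-0.0724, 0.0018], [-0.0679, 0.0502]]
block 763 [[0.0779, -0.0518], [0.0879, 0.0046], [0.0974, 0.0589]]
all blue T y [0.031  0.0336 0.0491]
flange face 5039 x -0.029009672281728165 0.030529692082872626 0.03369039242161577 z -0.03371196110764191 0.028338869776599857
axle 1074 x [-0.0063  0.0009  0.0078] y 0.06993119189645802 z top [-0.00248852  0.12353247]
tip [0.00093835 0.0652197 ] 0.09292994070076308
```

carry_out([
  [0.4,0.0005,0.03,0,1.2],
  [0.4,0.0005,0.055,0,1.2],
  [0.4,0.0005,0.0615,-0.02,1.2],
  [0.4,0.0005,0.0615,-0.045,1.2],
  [0.4,0.0005,0.0615,-0.07,1.2],
  [0.4,0.0005,0.0615,-0.09,1.2],
  [0.4,0.0005,0.0615,-0.105,1.2],
  [0.4,0.0005,0.0615,-0.112,1.2],
  [0.4,0.0005,0.0615,-0.112,1.2],
  [0.4,0.0005,0.0615,-0.112,1.2],
])

```text
time_s: 12.6
eef_pos: [0.5801, 0.0286, 0.0877]
ee_rot: [0.0, 0.664, 0.747, -0.0]
wrist_force: [0.3, 0.8, -1.8]
opening: 0.0519
finger_force: 74.7
```

```bash
python3 - <<'E'
from h import *
import pickle
s=ctrl.get_state();c=ctrl.camera("wrist");t=ctrl.camera("top");sc=ctrl.camera("scene");pickle.dump((s,c,t,sc),open("w4.pkl","wb"))
from scipy.spatial.transform import Rotation as Ro
R=Ro.from_quat(np.roll(s["ee_rot"],-1)).as_matrix();print(np.round(s["eef_pos"],4),np.round(s["wrist_force"],2),"tool y yaw",np.degrees(np.arctan2(R[1,1],R[0,1])))
im=np.hstack([cv2.resize(c["frame"][60:260,130:390],(520,400)),cv2.resize(sc["frame"][180:280,215:285],(280,400),interpolation=cv2.INTER_CUBIC)]);cv2.imwrite("pics/w4.png",im[...,::-1])
E
```

```text
[0.5801 0.0286 0.0877] [ 0.28  0.83 -1.82] tool y yaw 6.748221471948003
```

View pics/w4.png

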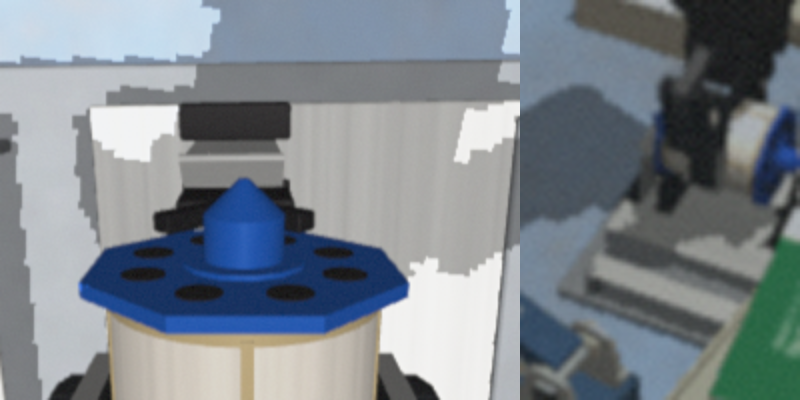

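The view shows the tip slightly right of the cradle and clip centre: crop column 243 against 232–234. I'll quantify this with rays.

```bash
python3 - <<'E'
from h import *
import pickle
s,c,t,sc=pickle.load(open("w4.pkl","rb"));P=cloud(c,s)
th=np.radians(6.8);B=np.array([[np.cos(th),-np.sin(th)],[np.sin(th),np.cos(th)]]);C=np.array([.579,.0265])
px=lambda u,v:(130+u/2,60+v/2)
def loc(p): return ((p[:,:2]-C)@B).round(4)
print("cradle ends z.066",loc(on_plane(c,[px(155,213),px(313,213)],.066,s)))
print("clip ends z.072",loc(on_plane(c,[px(180,142),px(287,142)],.072,s)))
za=s["eef_pos"][2]-.003
print("tip",loc(on_plane(c,[px(243,179)],za,s)),"axle sides",loc(on_plane(c,[px(205,250),px(283,250)],za,s)), "flange corners",loc(on_plane(c,[px(80,287),px(407,287)],za,s)))
hsv=cv2.cvtColor(c["frame"],cv2.COLOR_RGB2HSV);b=cv2.inRange(hsv,(105,130,30),(125,255,255));b[:148]=0;b[228:]=0;b[:,:165]=0;b[:,340:]=0
Q=P[b>0];print("tip depth z/xy",Q[Q[:,1].argmax()]); L=loc(Q); k=(L[:,1]>.038)&(L[:,1]<.05);print("axle",np.percentile(L[k][:,0],[1,50,99]),np.percentile(Q[k][:,2],99),"ymax",np.percentile(L[:,1],99.5))
f=(L[:,1]>.030)&(L[:,1]<.037);print("flange x",np.percentile(L[f][:,0],[.5,99.5]),"z",np.percentile(Q[f][:,2],[.5,99.5])," TCP loc",loc(np.array(s["eef_pos"])[None]))
m=(abs(P[...,2]-.0715)<.0025)&(b==0);LL=(P[...,:2]-C)@B;m&=(abs(LL[...,0])<.03)&(abs(LL[...,1]-.053)<.01);print("clip cloud",m.sum(),np.percentile(LL[m],[2,50,98],axis=0))
E
```

```text
cradle ends z.066 [[-0.0176  0.042 ]
 [ 0.0177  0.0419]]
clip ends z.072 [[-0.011   0.0582]
 [ 0.0112  0.0582]]
tip [[0.0021 0.0524]] axle sides [[-0.0055  0.0383]
 [ 0.0099  0.0383]] flange corners [[-0.0307  0.0307]
 [ 0.035   0.0306]]
tip depth z/xy [0.5724906  0.09792559 0.21135858]
axle [-0.0055    0.0022    0.009782] 0.09325484122762853 ymax 0.052351999999999954
flange x [-0.0272  0.0313] z [0.05865357 0.11549071]  TCP loc [[0.0014 0.002 ]]
clip cloud 553 [[-0.01100689  0.05070355]
 [-0.000265    0.05360949]
 [ 0.01002221  0.05574473]]
```

carry_out([
  [0.4,-0.002,-0.0017,0,0],
  [0.4,-0.002,-0.0017,-0.003,0],
  [0.4,-0.002,-0.0017,-0.006,0],
  [0.4,-0.002,-0.0017,-0.009,0],
  [0.4,-0.002,-0.0017,-0.012,0],
  [0.4,-0.002,-0.0017,-0.014,0],
  [0.4,-0.002,-0.0017,-0.014,0],
])

```text
time_s: 13.33
eef_pos: [0.5776, 0.0277, 0.073]
ee_rot: [0.0, 0.664, 0.748, -0.0]
wrist_force: [-0.2, -1.2, -1.0]
opening: 0.0523
finger_force: 74.7
```

carry_out([
  [0.4,0,0,-0.001,0],
  [0.4,0,0,-0.002,0],
  [0.4,0,0,-0.003,0],
  [0.4,0,0,-0.004,0],
  [0.4,0,0,-0.005,0],
])

```text
time_s: 13.75
eef_pos: [0.5782, 0.027, 0.069]
ee_rot: [0.001, 0.664, 0.748, -0.0]
wrist_force: [-1.5, -4.1, 4.8]
opening: 0.0521
finger_force: 75.0
```

carry_out([
  [0.4,0,-0.0007,-0.001,0],
  [0.4,0,-0.0007,-0.002,0],
  [0.4,0,-0.0007,-0.003,0],
  [0.4,0,-0.0007,-0.003,0],
])

```text
time_s: 14.08
eef_pos: [0.5783, 0.027, 0.0665]
ee_rot: [0.001, 0.664, 0.748, 0.0]
wrist_force: [-2.3, -2.9, 8.9]
opening: 0.0514
finger_force: 75.5
```

carry_out([
  [0.4,0,0,-0.001,0],
  [0.4,0,0,-0.002,0],
  [0.4,0,0,-0.002,0],
])

```text
time_s: 14.33
eef_pos: [0.5786, 0.0273, 0.065]
ee_rot: [0.001, 0.664, 0.748, 0.001]
wrist_force: [-1.2, -3.0, 9.1]
opening: 0.0525
finger_force: 75.8
```

carry_out([
  [0.4,0,-0.0005,-0.001,0],
  [0.4,0,-0.0005,-0.002,0],
  [0.4,0,-0.0005,-0.002,0],
])

```text
time_s: 14.58
eef_pos: [0.5784, 0.0263, 0.0627]
ee_rot: [0.001, 0.664, 0.748, 0.0]
wrist_force: [-2.8, -4.0, 3.9]
opening: 0.0522
finger_force: 75.7
```

carry_out([
  [0.4,0,0,-0.001,0],
  [0.4,0,0,-0.002,0],
  [0.4,0,0,-0.002,0],
])

```text
time_s: 14.83
eef_pos: [0.5773, 0.0263, 0.0604]
ee_rot: [-0.0, 0.663, 0.748, -0.0]
wrist_force: [-4.1, -3.9, 10.0]
opening: 0.052
finger_force: 75.8
```

carry_out([
  [0.4,0,0,-0.001,0],
  [0.4,0,0,-0.002,0],
  [0.4,0,0,-0.002,0],
  [0.4,0,0,-0.002,0],
])

```text
time_s: 15.17
eef_pos: [0.5769, 0.0262, 0.059]
ee_rot: [-0.0, 0.663, 0.748, -0.001]
wrist_force: [-6.6, -3.4, 12.9]
opening: 0.052
finger_force: 76.3
```

```bash
cat > chk.py <<'E'
from h import *
s=ctrl.get_state();c=ctrl.camera("wrist");P=cloud(c,s)
print({k:np.round(s[k],4) for k in("eef_pos","wrist_force","torque","time_s")})
th=np.radians(6.8);B=np.array([[np.cos(th),-np.sin(th)],[np.sin(th),np.cos(th)]]);C=np.array([.579,.0265])
L=(P[...,:2]-C)@B
hsv=cv2.cvtColor(c["frame"],cv2.COLOR_RGB2HSV);b=cv2.inRange(hsv,(105,130,30),(125,255,255))
k=(b>0)&(abs(L[...,0])<.012)&(L[...,1]>.038)&(L[...,1]<.043);print("axle top z +y",np.percentile(P[k][:,2],[50,95,99]),k.sum(),L[k].mean(0))
m=(L[...,1]>.051)&(L[...,1]<.056)&(abs(L[...,0])<.011)&(P[...,2]>.05);print("clip top z",np.percentile(P[m][:,2],[50,95]),m.sum())
m=(L[...,1]>.0375)&(L[...,1]<.0405)&(abs(abs(L[...,0])-.015)<.003)&(P[...,2]>.045);print("cradle top z",np.percentile(P[m][:,2],[50,95]) if m.sum() else 0,m.sum())
E
python3 chk.py
```

```text
{'eef_pos': array([0.5769, 0.0262, 0.059 ]), 'wrist_force': array([-6.5756, -3.3572, 12.8664]), 'torque': array([-0.5925,  1.2917,  0.2648]), 'time_s': np.float64(15.1667)}
axle top z +y [0.06291554 0.06459774 0.06507964] 546 [-0.00162708  0.04051002]
clip top z [0.06556927 0.06738671] 704
cradle top z [0.05728903 0.05988403] 193
```

```bash
python3 - <<'E'
from h import *
import pickle
s,c,t,sc=pickle.load(open("w4.pkl","rb"))
c=ctrl.camera("scene");t2=ctrl.camera("top")
th=np.radians(6.8);B=np.array([[np.cos(th),-np.sin(th)],[np.sin(th),np.cos(th)]]);C=np.array([.579,.0265])
for nm,c_ in(("scene",c),("scene before",sc),("top",t2),("top before",t)):
    P=cloud(c_);L=(P[...,:2]-C)@B;hsv=cv2.cvtColor(c_["frame"],cv2.COLOR_RGB2HSV);b=cv2.inRange(hsv,(105,120,20),(125,255,255))
    for sg in(1,-1):
        k=(b>0)&(abs(L[...,0])<.012)&(sg*L[...,1]>.037)&(sg*L[...,1]<.053)&(P[...,2]>.04);print(nm,sg,k.sum(),"axle z max",np.percentile(P[k][:,2],[50,97]).round(4) if k.sum() else 0, L[k].mean(0).round(4) if k.sum() else 0)
im=cv2.resize(c["frame"][185:275,225:345],(800,600),interpolation=cv2.INTER_CUBIC);cv2.imwrite("pics/s5.png",im[...,::-1])
E
```

```text
scene 1 2 axle z max [0.0578 0.0593] [-0.0097  0.0425]
scene -1 25 axle z max [0.06  0.065] [-0.0063 -0.0414]
scene before 1 2 axle z max [0.0899 0.0899] [-0.0061  0.0443]
scene before -1 21 axle z max [0.0891 0.0944] [-0.0036 -0.0406]
top 1 23 axle z max [0.062  0.0665] [-0.0017  0.0414]
top -1 0 axle z max 0 0
top before 1 32 axle z max [0.0912 0.0955] [0.0021 0.0426]
top before -1 0 axle z max 0 0
```

View pics/s5.png

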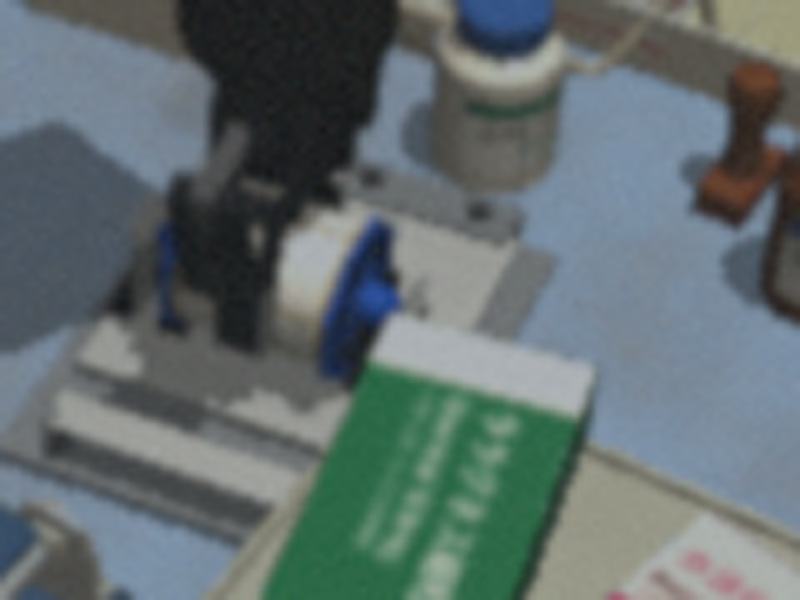

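Both ends dropped equally (29.4 and 29.0 mm), the deck has yielded about 6 mm, and the axle sits about 5 mm above the cradle tops, so it looks seated. I'll press a little more to confirm, then unload and release.

carry_out([
  [0.4,-0.001,0,-0.001,0],
  [0.4,-0.001,0,-0.002,0],
  [0.4,-0.001,0,-0.003,0],
  [0.4,-0.001,0,-0.003,0],
])

```text
time_s: 15.65
eef_pos: [0.5762, 0.0261, 0.0568]
ee_rot: [-0.0, 0.663, 0.748, -0.0]
wrist_force: [-8.3, -4.2, 17.6]
opening: 0.0523
finger_force: 76.8
```

carry_out([
  [0.4,0.001,0,0.002,0],
  [0.4,0.001,0,0.004,0],
  [0.4,0.002,0,0.006,0],
  [0.4,0.002,0,0.007,0],
  [0.4,0.002,0,0.007,0],
])

```text
time_s: 16.07
eef_pos: [0.5777, 0.0264, 0.0619]
ee_rot: [-0.0, 0.663, 0.748, -0.001]
wrist_force: [-3.5, -3.9, 5.6]
opening: 0.0518
finger_force: 75.4
```

```bash
python3 chk.py
```

```text
{'eef_pos': array([0.5777, 0.0264, 0.0619]), 'wrist_force': array([-3.5253, -3.9391,  5.6118]), 'torque': array([-0.646 ,  0.7476,  0.3171]), 'time_s': np.float64(16.0667)}
axle top z +y [0.0656424  0.06730409 0.06765216] 552 [-0.00079515  0.0405691 ]
clip top z [0.06833187 0.07000401] 791
cradle top z [0.06058545 0.06247661] 215
```

carry_out([
  [0.4,0.001,0,0.001,0],
  [0.4,0.001,0,0.002,0],
  [0.4,0.001,0,0.003,0],
  [0.4,0.001,0,0.003,0],
])

```text
time_s: 16.45
eef_pos: [0.5783, 0.0265, 0.0638]
ee_rot: [-0.001, 0.663, 0.748, -0.001]
wrist_force: [-3.4, -4.2, 1.2]
opening: 0.052
finger_force: 75.0
```

carry_out([
  [0.7,0,0,0,0],
  [1,0,0,0,0],
  [1,0,0,0,0],
  [1,0,0,0,0],
  [1,0,0,0,0],
  [1,0,0,0,0],
  [1,0,0,0.01,0],
  [1,0,0,0.03,0],
  [1,0,0,0.06,0],
  [1,0,0,0.1,0],
  [1,0,0,0.13,0],
  [1,0,0,0.137,0],
])

```text
time_s: 17.45
eef_pos: [0.5834, 0.0266, 0.2086]
ee_rot: [0.004, 0.664, 0.748, 0.005]
wrist_force: [0.6, 0.6, 1.1]
opening: 0.0854
finger_force: 0.0
```

carry_out([
  [1,0,-0.02,0,0],
  [1,0,-0.04,0,0],
  [1,0,-0.04,0,0],
  [1,0,-0.04,0,0],
])

```text
time_s: 17.78
eef_pos: [0.5794, -0.0147, 0.2017]
ee_rot: [0.0, 0.665, 0.747, -0.0]
wrist_force: [0.1, 0.1, 0.3]
opening: 0.0855
finger_force: 0.0
```

```bash
python3 chk.py; python3 - <<'E'
from h import *
s=ctrl.get_state();c=ctrl.camera("wrist");t=ctrl.camera("scene")
P=cloud(c,s);th=np.radians(6.8);B=np.array([[np.cos(th),-np.sin(th)],[np.sin(th),np.cos(th)]]);C=np.array([.579,.0265]);L=(P[...,:2]-C)@B
hsv=cv2.cvtColor(c["frame"],cv2.COLOR_RGB2HSV);b=cv2.inRange(hsv,(105,130,30),(125,255,255))
for sg in(1,-1):
    k=(b>0)&(abs(L[...,0])<.009)&(sg*L[...,1]>.038)&(sg*L[...,1]<.045);f=(b>0)&(abs(L[...,0])<.02)&(abs(sg*L[...,1]-.033)<.003)
    print(sg,"axle z",np.percentile(P[k][:,2],[50,97]).round(4) if k.sum() else 0,k.sum(),"flange top",np.percentile(P[f][:,2],97).round(4),"x",L[f][:,0].mean().round(4))
cv2.imwrite("pics/fin.png",np.vstack([np.hstack([cv2.resize(c["frame"],(400,300)),cv2.resize(t["frame"],(400,300))]),cv2.resize(c["frame"][60:280,130:390],(800,300))[:300]])[...,::-1])
E
```

```text
{'eef_pos': array([ 0.5794, -0.0147,  0.2017]), 'wrist_force': array([0.1423, 0.1146, 0.3222]), 'torque': array([ 0.0467, -0.054 ,  0.0323]), 'time_s': np.float64(17.7833)}
axle top z +y [0.06712911 0.06895044 0.06989989] 148 [-0.00066282  0.04029391]
clip top z [0.07026523 0.07196264] 204
cradle top z [0.06263921 0.06468069] 67
1 axle z [0.0672 0.069 ] 204 flange top 0.3251 x -0.0013
-1 axle z [0.0671 0.069 ] 104 flange top 0.0914 x -0.0013
```

View pics/fin.png

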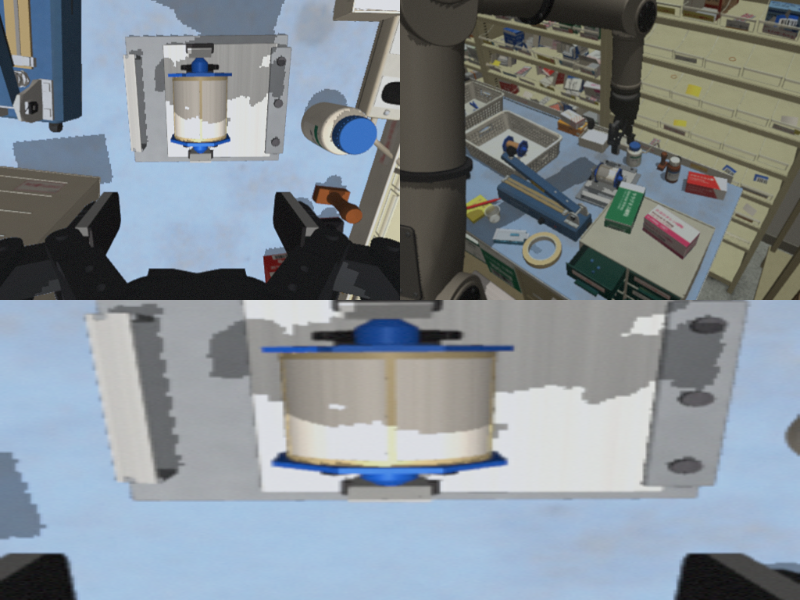

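The roll sits level in both cradles: axle tops read 69 mm at both ends against a nominal 70 mm, and the far (+y) clip's top is back at 72 mm. The spent spool is in the basket at (515,150) and the bystanders are standing. Handing in.

```bash
python3 -c "
from bench import ctrl
print(ctrl.hand_in())"
```

```text
the job is handed in; nothing more can be done
None
```

The job is handed in at about 18 s: the spent spool is in the basket, the full roll is pressed level into both cradles (force readings up to 18 N, about 20 N at the roll) and released, and the bottles and red carton were not touched; no verdict was returned.

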